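Fit the weighing tray, then present the heavier sealed pot at the balance

ROBOT

A 7-joint arm with a two-finger parallel gripper is mounted at the origin on the work surface. World frame = base frame: x ahead of the robot, y to its left, z up, the work surface at z = 0. Lengths are in m, angles in rad, forces in N, time in s.
With the tool pointing down it reaches from about 0.425 to 0.875 m from the base axis. Payload 4.7 kg.
Tool frame: the origin (TCP) lies between the finger pads; the fingertips stand 14 mm ahead of it and the grasp point (between the pads) lies 5 mm behind it; z points along the fingers, y is the line along which they close (so a half turn about z gives the same grasp; the last joint's range is limited). The gripper opens to 87 mm and grips with 3 to 60 N. Pads are 19 mm wide; open, the fingers measure 117 mm over their backs; the gripper's body (75 mm by 190 mm) begins 51 mm behind the grasp point.
Start: joints at [1.232, 0.321, -0.07, 1.45, 0.023, 1.371, -0.057], TCP at [0.225, -0.61, 0.237] pointing down, gripper open.
Joint ranges: [-2.86, 2.86], [-0.3, 2.09], [-1.38, 1.24], [0.06, 2.45], [-1.56, 4.7], [0.09, 2.05], [-2.69, 2.69]. Speed limits (rad/s): [2.57, 2.57, 3.14, 3.14, 3.14, 3.14, 3.14].

INTERFACE

Orientations are given as a rotation vector (axis times angle).
In Python, from bench import ctrl gives the robot as it stands.
- The arm moves only by the tool step_arm, never from a script. Its argument "commands" is a list of rows, each an object with "travel": the shift along the tool's x, y, z in m, a list of three; "turn": the turn, a rotation vector about the tool's x, y, z in degrees, a list of three. A call has 1 to 5 rows; each row is the pose to reach, as a shift and turn from the pose commanded when the call began, along the tool's axes at that moment; what a row does not reach only later rows make up. A row lasts 1/10 s, in which the tool goes at most 50 mm and 8.59 degrees, less where a joint would pass 70% of its speed; a pose out of reach is approached as far as the arm can. A call with a gripper value outside its range is refused whole. "gripper" is the opening, from 0 (shut) to 1 (fully open), set as the call begins (left out, the last holds). The fingers move at their own pace and stop on an object; "force" is the grip in N (left out, the last holds). Time passes only in rows, so rows that repeat a pose let the fingers close. It gives the time, the measured TCP pose, the force, the opening and the grip force at its end, in the units of the state.
- ctrl.get_state(): the state, without advancing time (a new reading comes with each control period).
- ctrl.get_image(name): name is "side" or "top"; returns the picture (480x640x3 uint8, red, green, blue); there is no depth.
- ctrl.camera_model(name): a dict with "fx", "fy", "cx", "cy" (pixels), "k1" (the pictures are not rectified: a ray, as slopes to the right and down, at radius r is drawn at 1 + k1 r^2 times it, then the intrinsics apply), "R" (3x3) and "t" (3): a world point X has camera coordinates R X + t. Camera axes: x right, y down, z forward; pixel columns grow to the right and rows downward; lengths in m; the calibration is good to about 2 mm. A picture is of the moment at which its call begins. camera_model takes no time and is no camera call.
- ctrl.close_job(): hands the job in; it is judged then, once.
The state is a dict: "time": time; "joint_positions": joint angles; "qd": joint speeds; "joint_torque": joint torques, N m; "position": TCP position; "tool_rot": TCP orientation; "ft_force": force on the tool from outside, world axes, zero at the start; "torque": the same for the moment, N m; "grip_width": opening from 0.0 (shut) to 1.0 (fully open); "grip_force": force on a finger pad.
Only numpy, scipy, OpenCV 4.12 (cv2) and the standard library are available. Lean on these libraries where they do the work, as an engineer would, in place of code of your own. Each camera call takes 0.05 s, during which the arm holds its last target. There are 200 camera calls.

TASK

Fit the loose steel weighing tray onto the balance's two locating pegs so that it sits fully down and flat, and let go of it. Then lift the pot on the robot's left well clear of the mat (about 6 cm), stand it back upright on the mat and let go, and lift the pot on the right in the same way, judging by force which of the two look-alikes is heavier. Finish while holding the heavier pot still and upright a few centimetres above the middle of the seated tray, touching nothing but the gripper, with the lighter pot standing upright on the mat, the pots never tipped and the glassware and tube rack left alone.

Things in the scene. Friction and masses are not known exactly. Their poses are not given: they have to be found in the camera images.
- tray: Loose steel weighing tray, 110 x 60 mm: an 8 mm plate with a 4 mm wide rim up to 16 mm; about 220 g; flat on the bench, rim up. Origin: centre of underside; x along the 110 mm length, y along the width, z up. Two through holes, 13 mm diameter, at x = -40 and +40 mm. Same after a half turn about z. Grip it across the 60 mm width, from above.
- seat (a point): Centre of the pedestal's top on the balance, 73 mm above the bench; the tray's origin goes here, tray x along this y, either way round (rim top then at 89 mm). Axes as the balance's. Pegs at y = -40 and +40 mm, 10 mm diameter for 4 mm, tapering to 5 mm at 8 mm height. Pedestal 40 (x) by 92 (y) mm, 18 mm over the deck: fingertips have room beside it.
- balance: white laboratory balance, fixed to the bench, 240 mm deep (x) by 200 mm wide (y), deck 55 mm above the bench; black display at its -x end. Origin: centre of its underside, z up; the pedestal's centre lies 30 mm to +x of it. It stands on the robot's left or right, the mat on the other side.
- mat: grey flat bench mat, fixed, 220 mm (x) by 260 mm (y), 6 mm thick; origin at the centre of its underside, on the bench. The pots stand on it, so their undersides are 6 mm above the bench.
- pot_left: Sealed white plastic pot with black screw cap, 55 mm diameter, 80 mm high (cap: top 14 mm), 0.19-0.61 kg, upright on the mat, a hidden metal slug loose inside. Origin: centre of underside, z up. Which pot is heavier varies and cannot be seen; it weighs at least 2 N more than the other. Grip the white body 45 mm above the underside, firmly (30-45 N). It is the pot on the robot's left (+y side) of the two.
- pot_right: Sealed white plastic pot with black screw cap, 55 mm diameter, 80 mm high (cap: top 14 mm), 0.19-0.61 kg, upright on the mat, a hidden metal slug loose inside. Origin: centre of underside, z up. Which pot is heavier varies and cannot be seen; it weighs at least 2 N more than the other. Grip the white body 45 mm above the underside, firmly (30-45 N). It is the pot on the robot's right (-y side) of the two.
- rack: Bystander, to be left alone: wooden test-tube rack, 50 x 180 mm, 102 mm high with its tubes, on the far part of the bench; origin at the centre of its underside.
- beaker: Bystander, to be left alone: glass beaker, 72 mm diameter, 85 mm high, on the far part of the bench; origin at the centre of its underside.
- reagent: Bystander, to be left alone: brown glass bottle with black cap, 60 mm diameter, 125 mm high, on the far part of the bench; origin at the centre of its underside.
Mind the look-alikes: they are no part of the job. Of the things that look like the tray, take the one that is nearest to the robot's base at the start. Leave any pink look-alike of the pot_right alone.

How it is judged:
By the outcome, as a careful person would: the job done as asked, in the order asked, and still so for the second after the job is handed in, while the arm keeps its last pose, push and grip.
It also fails if it takes over 72 s, if anything falls off the work surface, if the arm or the gripper's body presses on something with over 40 N, if the wrist force passes 120 N, or if a joint passes its speed limit or range.

## Working session

There is one attempt and no reset: what is moved stays moved. The work goes in short steps, Python scripts to look and compute and a tool call to move; the robot and the scene stay as the last step left them, time stands still between calls to the robot, and variables do not carry over. Pictures are saved under pics/ and viewed, at most 10 in all, crops included, and the job is handed in when it is done.

Besides the shell and the picture viewer there is one more tool, called as a command line: name --argument value ..., lists and objects as JSON in quotes. step_arm: Moves the arm, as the interface text tells. Its arguments: {"type":"object","properties":{"commands":{"type":"array"},"gripper":{"type":"number"},"force":{"type":"number"}},"required":["commands"]}

```bash
mkdir -p pics; ls; python3 - <<'E'
from bench import ctrl
import cv2
for n in("top","side"):
    im=ctrl.get_image(n); cv2.imwrite(f"pics/{n}0.png",im[:,:,::-1])
    m=ctrl.camera_model(n); print(n,m)
s=ctrl.get_state();print(s)
E
```

```text
pics
top {'fx': 577.9399679969237, 'fy': 577.9399679969237, 'cx': 322.12441777534394, 'cy': 239.87876834401703, 'k1': -0.028017122477074625, 'R': array([[ 0.00358952, -0.99989104,  0.01431841],
       [-0.99235511, -0.00532812, -0.12330024],
       [ 0.1233631 , -0.01376636, -0.99226611]]), 't': array([-0.06188408,  0.61827645,  1.34584996])}
side {'fx': 604.4819462636164, 'fy': 604.4819462636164, 'cx': 317.12351999073996, 'cy': 239.42497296406083, 'k1': -0.1286332494583828, 'R': array([[-0.99827336, -0.05675776,  0.01512806],
       [-0.04753179,  0.62923506, -0.77576025],
       [ 0.0345113 , -0.77513985, -0.6308464 ]]), 't': array([0.59317157, 0.1098417 , 1.3444155 ])}
{'time': 0.1, 'joint_positions': array([ 1.23209136,  0.32174616, -0.07011264,  1.45153861,  0.02261392,
        1.37080195, -0.05690791]), 'qd': array([ 0.00140336, -0.00251104,  0.00148531, -0.00250367, -0.00017598,
        0.00140675,  0.00139955]), 'joint_torque': array([-7.98824976e-05, -4.92573059e+01, -4.05669389e-01, -3.13399994e+01,
       -6.40120707e-02,  3.94974905e-02,  7.55257292e-05]), 'position': array([ 0.22440169, -0.60953887,  0.23558007]), 'tool_rot': array([-3.09119145e+00, -5.51099244e-01,  6.20258870e-04]), 'ft_force': array([-0.31385232, -0.11605591, -0.2676173 ]), 'torque': array([ 0.00349086, -0.05014379, -0.01245763]), 'grip_force': 0.0, 'grip_width': 0.9978327330267049}
```

View pics/top0.png

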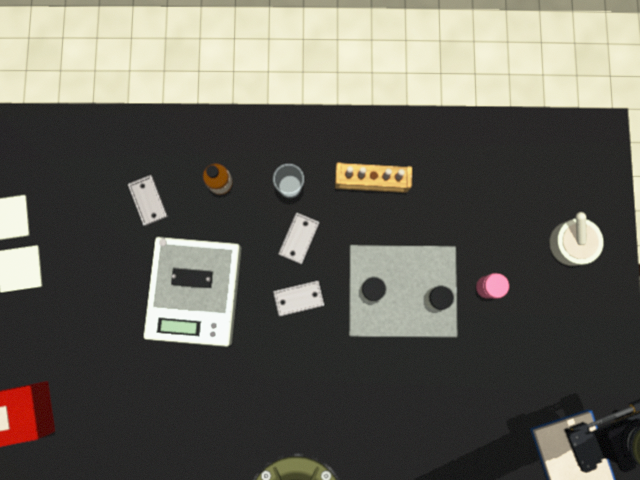

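View pics/side0.png

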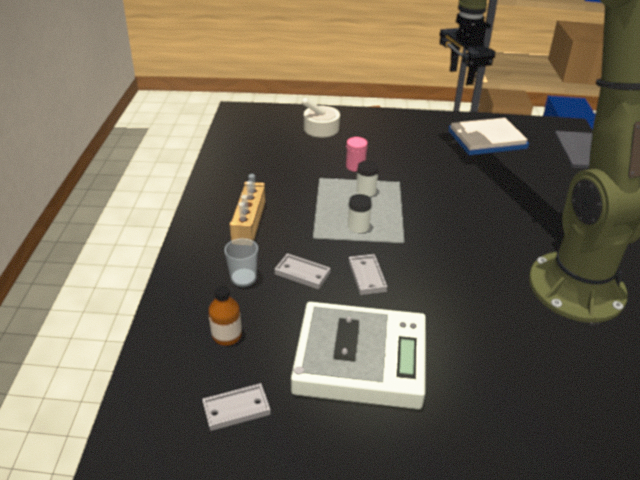

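The top view shows the nearest tray at (299,298), the pedestal at (192,278), the cap tops at (373,289) and (441,298), and the pink look-alike at (493,286). The side view shows the tray at (367,274), the pegs at (349,320) and (345,351), and the caps at (360,202) and (367,169).

```bash
cat > h.py <<'E'
import numpy as np, cv2
from bench import ctrl
from scipy.spatial.transform import Rotation as Rn
def ray(n,uv):
    m=ctrl.camera_model(n); K=np.array([[m['fx'],0,m['cx']],[0,m['fy'],m['cy']],[0,0,1]])
    p=cv2.undistortPoints(np.array([[uv]],float),K,np.array([m['k1'],0,0,0,0]))[0,0]
    d=m['R'].T@np.array([*p,1]); return -m['R'].T@m['t'],d/np.linalg.norm(d)
def plane(n,uv,z):
    c,d=ray(n,uv); return c+d*(z-c[2])/d[2]
def tri(a,b):
    c1,d1=ray('top',a);c2,d2=ray('side',b)
    A=np.array([d1,-d2]).T; s=np.linalg.lstsq(A,c2-c1,rcond=None)[0]
    p,q=c1+s[0]*d1,c2+s[1]*d2; return (p+q)/2,np.linalg.norm(p-q)
def blobs(im,box,fn,amin=3):
    x0,y0,x1,y1=box; c=cv2.resize(im[y0:y1,x0:x1],None,fx=4,fy=4,interpolation=cv2.INTER_CUBIC)
    m=fn(c.astype(int)).astype(np.uint8)*255
    k,_=cv2.findContours(m,cv2.RETR_LIST,cv2.CHAIN_APPROX_NONE); o=[]
    for q in k:
        a=cv2.contourArea(q)/16
        if a>amin:
            M=cv2.moments(q); r=cv2.minAreaRect(q)
            o.append((round(a,1),np.round([(M['m10']/M['m00']+.5)/4+x0-.5,(M['m01']/M['m00']+.5)/4+y0-.5],2),np.round((cv2.boxPoints(r)+.5)/4+[x0-.5,y0-.5],2)))
    return sorted(o,key=lambda t:-t[0]),c
E
python3 - <<'E'
from h import *
T=cv2.imread('pics/top0.png')[:,:,::-1];S=cv2.imread('pics/side0.png')[:,:,::-1]
g=lambda c:c.mean(2)
jobs=[('tray',T,(265,272,335,325),lambda c:g(c)>85,'top'),('tray',S,(335,245,400,300),lambda c:g(c)>85,'side'),
('ped',T,(162,255,225,305),lambda c:g(c)<75,'top'),('ped',S,(322,308,372,368),lambda c:g(c)<75,'side'),
('pot',T,(350,270,460,315),lambda c:g(c)<75,'top'),('pot',S,(340,157,385,215),lambda c:g(c)<65,'side')]
W=[]
for n,I,b,f,cam in jobs:
    o,c=blobs(I,b,f); W.append(cv2.copyMakeBorder(c[:,:,::-1],0,max(0,250-c.shape[0]),0,max(0,400-c.shape[1]),0)[:250,:400])
    print(n,cam)
    for a,ce,bx in o[:5]: print('  ',a,ce,bx.tolist())
W=np.ascontiguousarray(np.vstack([np.hstack(W[0:2]),np.hstack(W[2:4])]));cv2.imwrite('pics/c.png',W)
E
```

```text
tray top
   1245.9 [298.28 297.95] [[271.9, 290.37], [318.38, 279.28], [324.64, 305.55], [278.17, 316.64]]
   11.4 [282.27 301.88] [[279.62, 301.88], [282.25, 299.25], [284.88, 301.88], [282.25, 304.5]]
   11.1 [314.48 294.13] [[311.88, 294.12], [314.5, 291.5], [317.13, 294.12], [314.5, 296.75]]
tray side
   1147.0 [367.61 273.79] [[346.56, 256.49], [374.58, 247.07], [389.19, 290.51], [361.16, 299.93]]
ped top
   610.2 [192.03 277.9 ] [[171.05, 284.5], [172.53, 267.87], [212.22, 271.4], [210.74, 288.03]]
   21.8 [207.58 278.7 ] [[204.88, 281.38], [204.88, 276.12], [210.12, 276.12], [210.12, 281.38]]
ped side
   726.5 [346.09 340.17] [[333.77, 358.11], [338.17, 318.46], [358.23, 320.69], [353.82, 360.34]]
   56.5 [344.23 350.75] [[338.19, 350.02], [344.78, 344.75], [350.24, 351.58], [343.66, 356.85]]
pot top
   439.3 [440.44 297.55] [[424.63, 292.38], [446.13, 281.63], [456.43, 302.23], [434.93, 312.98]]
   421.7 [373.08 288.93] [[356.75, 289.25], [373.5, 272.5], [389.38, 288.38], [372.63, 305.12]]
   114.6 [458.08 290.99] [[456.12, 269.62], [459.38, 269.62], [459.38, 314.38], [456.12, 314.38]]
pot side
   455.0 [372.7  166.79] [[356.12, 156.62], [384.38, 156.62], [384.38, 179.38], [356.12, 179.38]]
   274.1 [359.82 202.8 ] [[349.38, 194.62], [369.88, 194.62], [369.88, 210.62], [349.38, 210.62]]
   184.8 [345.28 169.83] [[339.62, 178.12], [339.62, 156.62], [355.62, 156.62], [355.62, 178.12]]
```

View pics/c.png

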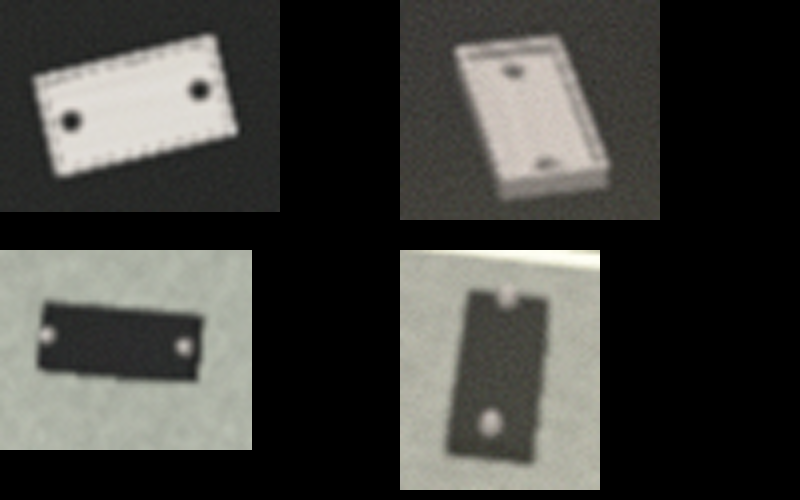

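The crops show the tray holes in top at (282.3,301.9) and (314.5,294.1), and in side at about (363.2,262.4) and (371.1,285.6). The pegs are in top at (173.4,276.2) and (207.6,278.7), and in side at (349,319.7) and (344.2,350.8).

```bash
python3 - <<'E'
from h import *
np.set_printoptions(precision=4,suppress=True)
T=cv2.imread('pics/top0.png')[:,:,::-1];S=cv2.imread('pics/side0.png')[:,:,::-1]
print('holes tri',tri((282.27,301.88),(371.1,285.6)),tri((314.48,294.13),(363.2,262.4)))
h=[plane('top',u,.007) for u in((282.27,301.88),(314.48,294.13))]
print('holes',h,'c',(h[0]+h[1])/2,'d',np.linalg.norm(h[0]-h[1]),np.degrees(np.arctan2(*(h[0]-h[1])[1::-1])))
tr=[plane('top',u,.016) for u in([271.9,290.37],[318.38,279.28],[324.64,305.55],[278.17,316.64])]
print('tray rect c',np.mean(tr,0),[np.linalg.norm(tr[i]-tr[i-1]) for i in(0,1)],np.degrees(np.arctan2(*(tr[0]-tr[1])[1::-1])))
print('pegs tri',tri((173.4,276.2),(344.23,350.75)),tri((207.58,278.7),(349,319.7)))
p=[plane('top',u,.078) for u in((173.4,276.2),(207.58,278.7))]
print('pegs c',(p[0]+p[1])/2,np.linalg.norm(p[0]-p[1]),np.degrees(np.arctan2(*(p[0]-p[1])[1::-1])))
for n,B in(('top',[[171.05,284.5],[172.53,267.87],[212.22,271.4],[210.74,288.03]]),('side',[[333.77,358.11],[338.17,318.46],[358.23,320.69],[353.82,360.34]])):
    r=[plane(n,u,.073) for u in B]; print('ped',n,np.mean(r,0),[np.linalg.norm(r[i]-r[i-1]) for i in(0,1)])
    i=1 if n=='top' else 0
    e=r[i]-r[i+1]; print(np.degrees(np.arctan2(e[1],e[0])))
f=lambda c:c.mean(2)<75
for n,a,b in(('L',(355,272,392,306),(343,185,376,220)),('R',(424,280,456,314),(357,160,378,178))):
    o=blobs(T,a,f)[0][0];q=blobs(S,b,f)[0][0]
    print(n,o[:2],q[:2],tri(o[1],q[1]),plane('top',o[1],.083))
s=ctrl.get_state();R=Rn.from_rotvec(s['tool_rot']).as_matrix();print(R)
E
```

```text
holes tri (array([0.4722, 0.0359, 0.0108]), np.float64(0.0026267303771362726)) (array([ 0.4903, -0.0415,  0.0098]), np.float64(0.0008208049197535796))
holes [array([0.4709, 0.0363, 0.007 ]), array([ 0.4899, -0.0415,  0.007 ])] c [ 0.4804 -0.0026  0.007 ] d 0.08005247601816261 103.73057723058386
tray rect c [ 0.4804 -0.0026  0.016 ] [np.float64(0.0646520305541489), np.float64(0.11503048467189463)] 103.67407656590107
pegs tri (array([0.5287, 0.2838, 0.0784]), np.float64(0.002495996003474803)) (array([0.5223, 0.2051, 0.0778]), np.float64(0.0004531273270672537))
pegs c [0.5248 0.2445 0.078 ] 0.07911065522563092 86.1257300738423
ped top [0.524  0.2429 0.073 ] [np.float64(0.09219102257928254), np.float64(0.03855197235224157)]
85.22255683547584
ped side [0.527  0.2497 0.073 ] [np.float64(0.03638245716625142), np.float64(0.09903223898296326)]
87.1583497826078
L (421.7, array([373.08, 288.93])) (290.7, array([359.81, 202.79])) (array([ 0.5016, -0.1764,  0.0808]), np.float64(0.002786443985290251)) [ 0.5001 -0.176   0.083 ]
R (439.3, array([440.44, 297.55])) (277.7, array([367.92, 167.44])) (array([ 0.4815, -0.3309,  0.0844]), np.float64(0.0014500055257334742)) [ 0.4808 -0.3311  0.083 ]
[[ 0.9384  0.3456 -0.0007]
 [ 0.3456 -0.9384  0.0016]
 [-0.0001 -0.0017 -1.    ]]
```

step_arm --commands '[{"travel": [0.032,-0.034,0.006],"turn": [0,0,0]},{"travel": [0.064,-0.068,0.012],"turn": [0,0,0]},{"travel": [0.096,-0.102,0.018],"turn": [0,0,0]},{"travel": [0.128,-0.136,0.024],"turn": [0,0,0]},{"travel": [0.16,-0.17,0.03],"turn": [0,0,0]}]' --gripper 1

```text
time: 0.6
position: [0.3163, -0.3931, 0.2059]
tool_rot: [-3.093, -0.551, 0.001]
ft_force: [0.7, 0.3, 0.3]
grip_width: 1.001
grip_force: 0.0
```

step_arm --commands '[{"travel": [0.032,-0.034,0.006],"turn": [0,0,0]},{"travel": [0.064,-0.068,0.012],"turn": [0,0,0]},{"travel": [0.096,-0.102,0.018],"turn": [0,0,0]},{"travel": [0.128,-0.136,0.024],"turn": [0,0,0]},{"travel": [0.16,-0.17,0.03],"turn": [0,0,0]}]'

```text
time: 1.1
position: [0.4075, -0.1785, 0.1762]
tool_rot: [3.092, 0.551, -0.0]
ft_force: [1.2, 0.6, 0.3]
grip_width: 0.996
grip_force: 0.0
```

step_arm --commands '[{"travel": [0.032,-0.034,0.006],"turn": [0,0,-8.5]},{"travel": [0.064,-0.068,0.012],"turn": [0,0,-17]},{"travel": [0.096,-0.102,0.018],"turn": [0,0,-25.5]},{"travel": [0.13,-0.141,0.025],"turn": [0,0,-34]},{"travel": [0.13,-0.141,0.025],"turn": [0,0,-42.5]}]'

```text
time: 1.6
position: [0.4814, 0.0045, 0.1511]
tool_rot: [-2.667, -1.655, -0.004]
ft_force: [-0.2, -0.4, 0.3]
grip_width: 1.001
grip_force: 0.0
```

step_arm --commands '[{"travel": [0,0,0],"turn": [0,0,-8.5]},{"travel": [0,0,0],"turn": [0,0,-17]},{"travel": [0,0,0],"turn": [0,0,-25.5]},{"travel": [0,0,0],"turn": [0,0,-34]},{"travel": [0,0,0],"turn": [0,0,-41]}]'

```text
time: 2.1
position: [0.4803, -0.0031, 0.1512]
tool_rot: [-1.933, -2.476, 0.001]
ft_force: [-0.5, 0.1, -0.9]
grip_width: 0.998
grip_force: 0.0
```

```bash
cat >> h.py <<'E'
def go(x,y,z,yaw):
    """travel (tool axes, m) and turn (deg) from the present pose to TCP x,y,z, tool down, tool-x at yaw"""
    s=ctrl.get_state();R=Rn.from_rotvec(s['tool_rot']).as_matrix();a=np.radians(yaw)
    G=np.array([[np.cos(a),np.sin(a),0],[np.sin(a),-np.cos(a),0],[0,0,-1]])
    print('t',round(s['time'],2),'pos',s['position'].round(4),'yaw',np.degrees(np.arctan2(R[1,0],R[0,0])).round(2),'F',s['ft_force'].round(2),'grip',round(s['grip_width'],3),round(s['grip_force'],1))
    print('travel',(R.T@(np.array([x,y,z])-s['position'])).round(4),'turn',np.degrees(Rn.from_matrix(R.T@G).as_rotvec()).round(2))
E
python3 -c "
from h import *
go(.4805,-.0026,.020,103.7)"
```

```text
t 2.1 pos [ 0.4803 -0.0031  0.1512] yaw 104.04 F [-0.48  0.06 -0.92] grip 0.998 0.0
travel [0.0004 0.0004 0.1312] turn [-0.04 -0.01  0.34]
```

step_arm --commands '[{"travel": [0,0,0.03],"turn": [0,0,0.3]},{"travel": [0,0,0.065],"turn": [0,0,0.3]},{"travel": [0,0,0.1],"turn": [0,0,0.3]},{"travel": [0,0,0.125],"turn": [0,0,0.3]},{"travel": [0,0,0.134],"turn": [0,0,0.3]}]'

```text
time: 2.6
position: [0.4781, -0.003, 0.0148]
tool_rot: [-1.944, -2.462, 0.004]
ft_force: [0.8, -0.7, 0.8]
grip_width: 0.998
grip_force: 0.0
```

step_arm --commands '[{"travel": [0,0,0],"turn": [0,0,0]},{"travel": [0,0,0],"turn": [0,0,0]},{"travel": [0,0,0],"turn": [0,0,0]},{"travel": [0,0,0],"turn": [0,0,0]},{"travel": [0,0,0],"turn": [0,0,0]}]' --gripper 0.6 --force 30

```text
time: 3.1
position: [0.4815, -0.0033, 0.0184]
tool_rot: [1.946, 2.464, 0.001]
ft_force: [0.5, -0.4, 2.3]
grip_width: 0.684
grip_force: 30.0
```

step_arm --commands '[{"travel": [0,0,0],"turn": [0,0,0]},{"travel": [0,0,0],"turn": [0,0,0]},{"travel": [0,0,0],"turn": [0,0,0]},{"travel": [0,0,0],"turn": [0,0,0]}]' --gripper 0.3

```text
time: 3.5
position: [0.4815, -0.0033, 0.0184]
tool_rot: [1.946, 2.464, 0.001]
ft_force: [0.1, 0.2, 6.1]
grip_width: 0.683
grip_force: 30.0
```

step_arm --commands '[{"travel": [0,0,-0.015],"turn": [0,0,0]},{"travel": [0,0,-0.04],"turn": [0,0,0]},{"travel": [0,0,-0.075],"turn": [0,0,0]},{"travel": [0,0,-0.11],"turn": [0,0,0]},{"travel": [0,0,-0.13],"turn": [0,0,0]}]'

```text
time: 4.0
position: [0.4813, -0.0028, 0.1506]
tool_rot: [1.944, 2.464, 0.002]
ft_force: [0.1, 1.0, -2.9]
grip_width: 0.682
grip_force: 30.0
```

step_arm --commands '[{"travel": [0.023,0.01,0],"turn": [0,0,3]},{"travel": [0.053,0.023,0],"turn": [0,0,6]},{"travel": [0.084,0.036,0],"turn": [0,0,9]},{"travel": [0.115,0.05,0],"turn": [0,0,12]},{"travel": [0.145,0.063,0],"turn": [0,0,15]}]'

```text
time: 4.5
position: [0.5078, 0.1537, 0.1479]
tool_rot: [-2.254, -2.188, 0.001]
ft_force: [0.7, 1.2, -2.3]
grip_width: 0.679
grip_force: 30.0
```

```bash
python3 -c "
from h import *
go(.5245,.2430,.13,86.1)"
```

```text
t 4.5 pos [0.5078 0.1537 0.1479] yaw 88.29 F [ 0.73  1.18 -2.31] grip 0.679 30.0
travel [0.0897 0.014  0.0179] turn [-0.03  0.02  2.19]
```

Move above the seat, settle, then check the tray against the pegs with both cameras.

step_arm --commands '[{"travel": [0.03,0.005,0.005],"turn": [0,0,1]},{"travel": [0.06,0.01,0.01],"turn": [0,0,2]},{"travel": [0.08,0.013,0.015],"turn": [0,0,2.2]},{"travel": [0.09,0.014,0.018],"turn": [0,0,2.2]},{"travel": [0.09,0.014,0.018],"turn": [0,0,2.2]}]'

```text
time: 5.0
position: [0.5237, 0.2433, 0.1292]
tool_rot: [-2.29, -2.149, 0.002]
ft_force: [0.5, -0.7, -1.5]
grip_width: 0.682
grip_force: 30.0
```

step_arm --commands '[{"travel": [0,0,0],"turn": [0,0,0]},{"travel": [0,0,0],"turn": [0,0,0]},{"travel": [0,0,0],"turn": [0,0,0]}]'

```text
time: 5.3
position: [0.5252, 0.2406, 0.1298]
tool_rot: [2.295, 2.144, -0.001]
ft_force: [-0.1, -0.5, -2.8]
grip_width: 0.684
grip_force: 30.0
```

```bash
python3 -c "
from h import *
go(.5245,.2430,.13,86.1)
o=[]
for n,b in(('top',(150,240,240,310)),('side',(300,270,400,370))):
    im=ctrl.get_image(n);x0,y0,x1,y1=b
    o.append(cv2.resize(im[y0:y1,x0:x1,::-1],(400,400*(y1-y0)//(x1-x0)),interpolation=cv2.INTER_CUBIC)); cv2.imwrite('pics/%s1.png'%n,im[:,:,::-1])
o[0]=cv2.copyMakeBorder(o[0],0,400-o[0].shape[0],0,0,0)
cv2.imwrite('pics/d.png',np.hstack(o))"
```

```text
t 5.3 pos [0.5252 0.2406 0.1298] yaw 86.1 F [-0.11 -0.51 -2.85] grip 0.684 30.0
travel [ 0.0024 -0.0008 -0.0002] turn [0.03 0.06 0.  ]
```

View pics/d.png

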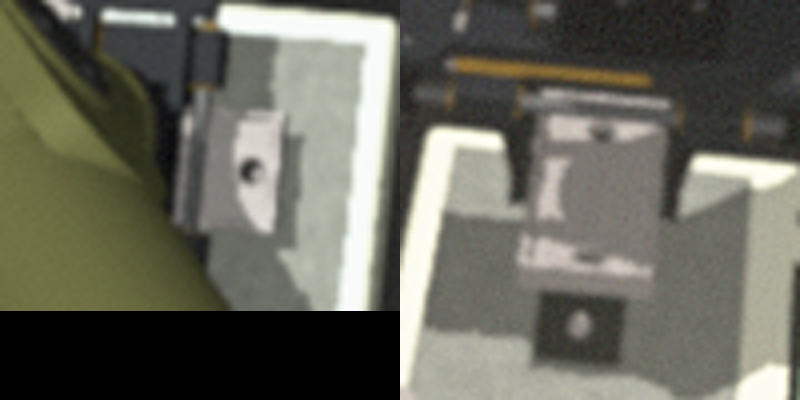

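The crops show the right-hand hole in top at about (206.3,278.0). In side the holes are at (350,303) and (347.3,334.1), with the near peg still visible at (344.5,350.7).

```bash
python3 -c "
from h import *
np.set_printoptions(precision=4,suppress=True)
s=ctrl.get_state();R=Rn.from_rotvec(s['tool_rot']).as_matrix()
f=lambda c:c.mean(2)<70
T=cv2.imread('pics/top1.png')[:,:,::-1]
for o in blobs(T,(198,270,214,286),f)[0]: print(o[:2])
print('top hole',plane('top',(206.25,278),.1185),tri((206.25,278),(350,303)))
for u in((350,303),(347.3,334.1)): print('side hole',plane('side',u,.1185))
p=s['position'];x=R[:,0]
print('expected holes',p+x*.0409,p-x*.0391)
"
```

```text
(3.6, array([205.21, 277.72]))
top hole [0.5214 0.2006 0.1185] (array([0.5221, 0.2006, 0.1184]), np.float64(0.0013897366587291658))
side hole [0.5228 0.2006 0.1185]
side hole [0.5264 0.279  0.1185]
expected holes [0.5278 0.2819 0.1297] [0.5224 0.2021 0.1298]
```

step_arm --commands '[{"travel": [0.003,0,0],"turn": [0,0,0]},{"travel": [0.003,0,0.01],"turn": [0,0,0]},{"travel": [0.003,0,0.02],"turn": [0,0,0]},{"travel": [0.003,0,0.025],"turn": [0,0,0]},{"travel": [0.003,0,0.027],"turn": [0,0,0]}]'

```text
time: 5.9
position: [0.5242, 0.2447, 0.1011]
tool_rot: [-2.293, -2.146, 0.003]
ft_force: [-0.6, 0.5, -1.8]
grip_width: 0.686
grip_force: 30.0
```

step_arm --commands '[{"travel": [0,0,0],"turn": [0,0,0]},{"travel": [0,0,0],"turn": [0,0,0]},{"travel": [0,0,0],"turn": [0,0,0]}]'

```text
time: 6.2
position: [0.5252, 0.2453, 0.1029]
tool_rot: [2.293, 2.147, 0.001]
ft_force: [-0.4, 1.2, -2.2]
grip_width: 0.685
grip_force: 30.0
```

step_arm --commands '[{"travel": [0,0,0.002],"turn": [0,0,0]},{"travel": [0,0,0.003],"turn": [0,0,0]},{"travel": [0,0,0.004],"turn": [0,0,0]},{"travel": [0,0,0.004],"turn": [0,0,0]},{"travel": [0,0,0.004],"turn": [0,0,0]}]'

```text
time: 6.7
position: [0.525, 0.2451, 0.0985]
tool_rot: [2.294, 2.147, -0.0]
ft_force: [0.4, -0.3, -2.1]
grip_width: 0.684
grip_force: 30.0
```

step_arm --commands '[{"travel": [-0.001,0,0],"turn": [0,0,0]},{"travel": [-0.001,0,0.001],"turn": [0,0,0]},{"travel": [-0.001,0,0.002],"turn": [0,0,0]},{"travel": [-0.001,0,0.002],"turn": [0,0,0]},{"travel": [-0.001,0,0.002],"turn": [0,0,0]}]'

```text
time: 7.2
position: [0.5249, 0.2441, 0.0965]
tool_rot: [2.294, 2.147, -0.0]
ft_force: [1.0, 0.6, -2.4]
grip_width: 0.685
grip_force: 30.0
```

```bash
python3 -c "
from h import *
go(.5248,.2434,.0914,86.1);print(ctrl.get_state()['torque'])"
```

```text
t 7.2 pos [0.5249 0.2441 0.0965] yaw 86.21 F [ 0.99  0.64 -2.41] grip 0.685 30.0
travel [-0.0007 -0.0001  0.0051] turn [0.   0.   0.11]
[-0.04204057 -0.09302805  0.02615759]
```

step_arm --commands '[{"travel": [0,0,0.001],"turn": [0,0,0]},{"travel": [0,0,0.002],"turn": [0,0,0]},{"travel": [0,0,0.002],"turn": [0,0,0]},{"travel": [0,0,0.002],"turn": [0,0,0]}]'

```text
time: 7.6
position: [0.5254, 0.2441, 0.0946]
tool_rot: [2.294, 2.146, 0.001]
ft_force: [2.4, 1.2, -1.9]
grip_width: 0.687
grip_force: 30.0
```

step_arm --commands '[{"travel": [0,0,0.001],"turn": [0,0,0]},{"travel": [0,0,0.002],"turn": [0,0,0]},{"travel": [0,0,0.002],"turn": [0,0,0]},{"travel": [0,0,0.002],"turn": [0,0,0]}]'

```text
time: 8.0
position: [0.5254, 0.2441, 0.0927]
tool_rot: [2.294, 2.146, 0.001]
ft_force: [4.0, 0.5, -1.5]
grip_width: 0.687
grip_force: 30.0
```

step_arm --commands '[{"travel": [0,0.0005,0.0005],"turn": [0,0,0]},{"travel": [0,0.0005,0.001],"turn": [0,0,0]},{"travel": [0,0.0005,0.0015],"turn": [0,0,0]},{"travel": [0,0.0005,0.0015],"turn": [0,0,0]}]'

```text
time: 8.4
position: [0.5256, 0.2441, 0.0915]
tool_rot: [2.293, 2.147, 0.0]
ft_force: [0.8, -0.8, 4.1]
grip_width: 0.686
grip_force: 30.0
```

step_arm --commands '[{"travel": [0,0,0.0005],"turn": [0,0,0]},{"travel": [0,0,0.001],"turn": [0,0,0]},{"travel": [0,0,0.001],"turn": [0,0,0]},{"travel": [0,0,0.001],"turn": [0,0,0]}]'

```text
time: 8.8
position: [0.5255, 0.2441, 0.0915]
tool_rot: [2.293, 2.146, -0.0]
ft_force: [-1.3, -1.8, 10.7]
grip_width: 0.687
grip_force: 30.0
```

Contact at TCP z = 0.0915 m matches the seated height (73 mm). Release, rise and look.

step_arm --commands '[{"travel": [0,0,0],"turn": [0,0,0]},{"travel": [0,0,0],"turn": [0,0,0]},{"travel": [0,0,0],"turn": [0,0,0]},{"travel": [0,0,0],"turn": [0,0,0]},{"travel": [0,0,0],"turn": [0,0,0]}]' --gripper 1

```text
time: 9.3
position: [0.5251, 0.244, 0.0897]
tool_rot: [-2.293, -2.147, 0.001]
ft_force: [0.2, 0.1, -0.5]
grip_width: 0.983
grip_force: 0.0
```

step_arm --commands '[{"travel": [0,0,-0.01],"turn": [0,0,0]},{"travel": [0,0,-0.03],"turn": [0,0,0]},{"travel": [0,0,-0.06],"turn": [0,0,0]},{"travel": [0,0,-0.1],"turn": [0,0,0]},{"travel": [0,0,-0.14],"turn": [0,0,0]}]'

```text
time: 9.8
position: [0.525, 0.2441, 0.2319]
tool_rot: [-2.293, -2.147, 0.0]
ft_force: [1.0, 0.1, 0.3]
grip_width: 1.005
grip_force: 0.0
```

step_arm --commands '[{"travel": [-0.045,0,0],"turn": [0,0,0]},{"travel": [-0.09,0,0],"turn": [0,0,0]},{"travel": [-0.135,0,0],"turn": [0,0,0]},{"travel": [-0.18,0,0],"turn": [0,0,0]},{"travel": [-0.22,0,0],"turn": [0,0,0]}]'

```text
time: 10.3
position: [0.5106, 0.0223, 0.231]
tool_rot: [2.293, 2.145, 0.0]
ft_force: [0.0, -0.2, -0.3]
grip_width: 1.006
grip_force: 0.0
```

```bash
python3 -c "
from h import *
go(.5001,-.176,.18,90)
o=[]
for n,b in(('top',(140,230,260,350)),('side',(280,290,400,410))):
    im=ctrl.get_image(n);x0,y0,x1,y1=b
    o.append(cv2.resize(im[y0:y1,x0:x1,::-1],(400,400),interpolation=cv2.INTER_CUBIC)); cv2.imwrite('pics/%s2.png'%n,im[:,:,::-1])
cv2.imwrite('pics/e.png',np.hstack(o))"
```

```text
t 10.3 pos [0.5106 0.0223 0.231 ] yaw 86.17 F [ 0.04 -0.22 -0.26] grip 1.006 0.0
travel [-0.1985  0.0027  0.0512] turn [ 0.08  0.06 -3.83]
```

View pics/e.png

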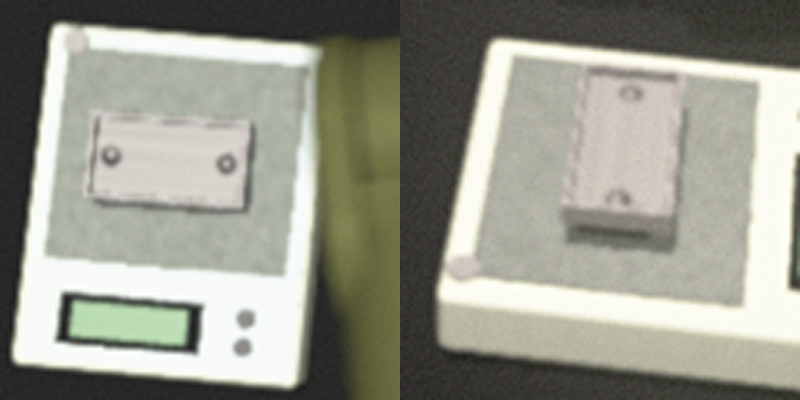

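The crops show the tray level on the pedestal, with a peg in each hole (top at (111,156) and (227,163) in the crop). Next, the left pot.

step_arm --commands '[{"travel": [-0.045,0.001,0],"turn": [0,0,-1]},{"travel": [-0.09,0.002,0.01],"turn": [0,0,-2]},{"travel": [-0.135,0.003,0.025],"turn": [0,0,-3]},{"travel": [-0.175,0.003,0.04],"turn": [0,0,-3.8]},{"travel": [-0.2,0.003,0.05],"turn": [0,0,-3.8]}]'

```text
time: 10.9
position: [0.4999, -0.1781, 0.1796]
tool_rot: [2.224, 2.219, -0.001]
ft_force: [0.8, -0.2, -0.3]
grip_width: 0.994
grip_force: 0.0
```

step_arm --commands '[{"travel": [0,0,0],"turn": [0,0,0]},{"travel": [0,0,0],"turn": [0,0,0]},{"travel": [0,0,0],"turn": [0,0,0]}]'

```text
time: 11.2
position: [0.5016, -0.1731, 0.1809]
tool_rot: [2.218, 2.224, 0.002]
ft_force: [-0.2, -0.7, 0.1]
grip_width: 0.998
grip_force: 0.0
```

```bash
python3 -c "
from h import *
go(.5005,-.1762,.046,90)"
```

```text
t 11.2 pos [ 0.5016 -0.1731  0.1809] yaw 90.17 F [-0.24 -0.68  0.08] grip 0.998 0.0
travel [-0.0031 -0.0013  0.1349] turn [ 0.08 -0.02  0.17]
```

step_arm --commands '[{"travel": [-0.003,-0.001,0.02],"turn": [0,0,0]},{"travel": [-0.003,-0.001,0.05],"turn": [0,0,0]},{"travel": [-0.003,-0.001,0.085],"turn": [0,0,0]},{"travel": [-0.003,-0.001,0.115],"turn": [0,0,0]},{"travel": [-0.003,-0.001,0.135],"turn": [0,0,0]}]'

```text
time: 11.7
position: [0.4996, -0.176, 0.0438]
tool_rot: [-2.217, -2.224, -0.0]
ft_force: [0.3, 0.6, 0.2]
grip_width: 1.0
grip_force: 0.0
```

step_arm --commands '[{"travel": [0,0,0],"turn": [0,0,0]},{"travel": [0,0,0],"turn": [0,0,0]},{"travel": [0,0,0],"turn": [0,0,0]}]'

```text
time: 12.0
position: [0.5013, -0.178, 0.0469]
tool_rot: [2.218, 2.221, 0.002]
ft_force: [0.5, -0.2, 0.5]
grip_width: 1.0
grip_force: 0.0
```

step_arm --commands '[{"travel": [0,0,0],"turn": [0,0,0]},{"travel": [0,0,0],"turn": [0,0,0]},{"travel": [0,0,0],"turn": [0,0,0]},{"travel": [0,0,0],"turn": [0,0,0]},{"travel": [0,0,0],"turn": [0,0,0]}]' --gripper 0.4 --force 38

```text
time: 12.5
position: [0.5011, -0.1784, 0.0456]
tool_rot: [2.219, 2.22, 0.003]
ft_force: [4.2, -0.7, -1.2]
grip_width: 0.634
grip_force: 2.9
```

step_arm --commands '[{"travel": [0,0,0],"turn": [0,0,0]},{"travel": [0,0,0],"turn": [0,0,0]},{"travel": [0,0,0],"turn": [0,0,0]}]'

```text
time: 12.8
position: [0.5007, -0.1783, 0.0455]
tool_rot: [2.22, 2.221, 0.002]
ft_force: [4.3, -1.0, 0.1]
grip_width: 0.617
grip_force: 38.0
```

step_arm --commands '[{"travel": [0,0,-0.008],"turn": [0,0,0]},{"travel": [0,0,-0.02],"turn": [0,0,0]},{"travel": [0,0,-0.035],"turn": [0,0,0]},{"travel": [0,0,-0.05],"turn": [0,0,0]},{"travel": [0,0,-0.065],"turn": [0,0,0]}]'

```text
time: 13.3
position: [0.4996, -0.1782, 0.1116]
tool_rot: [2.221, 2.221, -0.0]
ft_force: [-0.5, 0.6, -6.4]
grip_width: 0.619
grip_force: 38.0
```

step_arm --commands '[{"travel": [0,0,-0.007],"turn": [0,0,0]},{"travel": [0,0,-0.009],"turn": [0,0,0]},{"travel": [0,0,-0.009],"turn": [0,0,0]},{"travel": [0,0,-0.009],"turn": [0,0,0]},{"travel": [0,0,-0.009],"turn": [0,0,0]}]'

```text
time: 13.8
position: [0.4991, -0.178, 0.1182]
tool_rot: [-2.22, -2.221, 0.001]
ft_force: [-0.8, -0.6, -6.1]
grip_width: 0.624
grip_force: 38.0
```

step_arm --commands '[{"travel": [0,0,0],"turn": [0,0,0]},{"travel": [0,0,0],"turn": [0,0,0]},{"travel": [0,0,0],"turn": [0,0,0]},{"travel": [0,0,0],"turn": [0,0,0]}]'

```text
time: 14.2
position: [0.4997, -0.1782, 0.119]
tool_rot: [-2.221, -2.222, 0.0]
ft_force: [0.1, 0.7, -6.0]
grip_width: 0.622
grip_force: 38.0
```

step_arm --commands '[{"travel": [0,0,0],"turn": [0,0,0]},{"travel": [0,0,0],"turn": [0,0,0]}]'

```text
time: 14.4
position: [0.4997, -0.1782, 0.1191]
tool_rot: [2.221, 2.222, -0.0]
ft_force: [0.3, 0.0, -5.2]
grip_width: 0.627
grip_force: 38.0
```

step_arm --commands '[{"travel": [0,0,0.01],"turn": [0,0,0]},{"travel": [0,0,0.03],"turn": [0,0,0]},{"travel": [0,0,0.05],"turn": [0,0,0]},{"travel": [0,0,0.065],"turn": [0,0,0]},{"travel": [0,0,0.07],"turn": [0,0,0]}]'

```text
time: 14.9
position: [0.4981, -0.1777, 0.0468]
tool_rot: [-2.219, -2.219, 0.002]
ft_force: [-0.6, -0.4, -6.9]
grip_width: 0.623
grip_force: 38.0
```

step_arm --commands '[{"travel": [0,0,0.002],"turn": [0,0,0]},{"travel": [0,0,0.003],"turn": [0,0,0]},{"travel": [0,0,0.0035],"turn": [0,0,0]},{"travel": [0,0,0.0035],"turn": [0,0,0]},{"travel": [0,0,0.0035],"turn": [0,0,0]}]'

```text
time: 15.4
position: [0.5, -0.1784, 0.0461]
tool_rot: [2.22, 2.221, 0.0]
ft_force: [-0.1, 0.6, -6.4]
grip_width: 0.622
grip_force: 38.0
```

step_arm --commands '[{"travel": [0,0,0.0005],"turn": [0,0,0]},{"travel": [0,0,0.001],"turn": [0,0,0]},{"travel": [0,0,0.001],"turn": [0,0,0]},{"travel": [0,0,0.001],"turn": [0,0,0]}]'

```text
time: 15.8
position: [0.5, -0.1784, 0.0454]
tool_rot: [2.221, 2.221, -0.0]
ft_force: [-1.9, 0.3, 4.6]
grip_width: 0.624
grip_force: 38.0
```

step_arm --commands '[{"travel": [0,0,0.0005],"turn": [0,0,0]},{"travel": [0,0,0.0005],"turn": [0,0,0]},{"travel": [0,0,0.0005],"turn": [0,0,0]}]'

```text
time: 16.1
position: [0.5001, -0.1784, 0.0454]
tool_rot: [2.22, 2.221, -0.001]
ft_force: [-3.0, 1.6, 9.7]
grip_width: 0.626
grip_force: 38.0
```

step_arm --commands '[{"travel": [0,0,-0.001],"turn": [0,0,0]},{"travel": [0,0,-0.001],"turn": [0,0,0]},{"travel": [0,0,-0.001],"turn": [0,0,0]},{"travel": [0,0,-0.001],"turn": [0,0,0]},{"travel": [0,0,-0.001],"turn": [0,0,0]}]' --gripper 1

```text
time: 16.6
position: [0.4997, -0.1782, 0.0449]
tool_rot: [2.221, 2.222, 0.0]
ft_force: [-0.2, -0.1, -0.1]
grip_width: 0.963
grip_force: 0.0
```

step_arm --commands '[{"travel": [0,0,-0.01],"turn": [0,0,0]},{"travel": [0,0,-0.03],"turn": [0,0,0]},{"travel": [0,0,-0.06],"turn": [0,0,0]},{"travel": [0,0,-0.1],"turn": [0,0,0]},{"travel": [0,0,-0.13],"turn": [0,0,0]}]'

```text
time: 17.1
position: [0.5003, -0.1782, 0.178]
tool_rot: [2.219, 2.22, 0.001]
ft_force: [1.0, 1.2, 0.2]
grip_width: 1.001
grip_force: 0.0
```

step_arm --commands '[{"travel": [-0.035,-0.004,0],"turn": [0,0,0]},{"travel": [-0.075,-0.009,0],"turn": [0,0,0]},{"travel": [-0.115,-0.014,0],"turn": [0,0,0]},{"travel": [-0.14,-0.018,0],"turn": [0,0,0]},{"travel": [-0.153,-0.019,0],"turn": [0,0,0]}]'

```text
time: 17.6
position: [0.4795, -0.3344, 0.1755]
tool_rot: [2.225, 2.217, -0.001]
ft_force: [0.0, -0.1, -0.8]
grip_width: 1.001
grip_force: 0.0
```

step_arm --commands '[{"travel": [0,0,0],"turn": [0,0,0]},{"travel": [0,0,0],"turn": [0,0,0]},{"travel": [0,0,0],"turn": [0,0,0]}]'

```text
time: 17.9
position: [0.4816, -0.3289, 0.1753]
tool_rot: [-2.218, -2.225, -0.001]
ft_force: [0.2, -0.3, -1.1]
grip_width: 1.0
grip_force: 0.0
```

```bash
python3 -c "
from h import *
go(.4812,-.331,.046,90)
T=ctrl.get_image('side');cv2.imwrite('pics/side3.png',T[:,:,::-1])
o=blobs(T,(343,185,376,220),lambda c:c.mean(2)<75)[0][0];print(o[:2],'start 359.81 202.79')"
```

```text
t 17.9 pos [ 0.4816 -0.3289  0.1753] yaw 90.19 F [ 0.22 -0.29 -1.07] grip 1.0 0.0
travel [-0.0022 -0.0005  0.1293] turn [ 0.02 -0.04  0.19]
(303.8, array([360.74, 202.64])) start 359.81 202.79
```

Left pot stands upright (its cap is within 1 px of its start) and weighed about 6 N. Now the right pot.

step_arm --commands '[{"travel": [-0.002,0,0.02],"turn": [0,0,0]},{"travel": [-0.002,0,0.05],"turn": [0,0,0]},{"travel": [-0.002,0,0.085],"turn": [0,0,0]},{"travel": [-0.002,0,0.115],"turn": [0,0,0]},{"travel": [-0.002,0,0.129],"turn": [0,0,0]}]'

```text
time: 18.45
position: [0.4795, -0.3309, 0.0434]
tool_rot: [-2.216, -2.221, 0.001]
ft_force: [-0.6, -0.1, -0.3]
grip_width: 0.998
grip_force: 0.0
```

step_arm --commands '[{"travel": [0,0,0],"turn": [0,0,0]},{"travel": [0,0,0],"turn": [0,0,0]},{"travel": [0,0,0],"turn": [0,0,0]}]'

```text
time: 18.75
position: [0.4822, -0.3338, 0.0481]
tool_rot: [2.218, 2.22, 0.001]
ft_force: [-0.7, 0.1, -0.1]
grip_width: 0.998
grip_force: 0.0
```

step_arm --commands '[{"travel": [0,0,0],"turn": [0,0,0]},{"travel": [0,0,0],"turn": [0,0,0]},{"travel": [0,0,0],"turn": [0,0,0]},{"travel": [0,0,0],"turn": [0,0,0]},{"travel": [0,0,0],"turn": [0,0,0]}]' --gripper 0.4 --force 38

```text
time: 19.25
position: [0.4812, -0.3333, 0.0463]
tool_rot: [2.22, 2.221, 0.001]
ft_force: [3.1, -0.3, 0.7]
grip_width: 0.632
grip_force: 0.8
```

step_arm --commands '[{"travel": [0,0,0],"turn": [0,0,0]},{"travel": [0,0,0],"turn": [0,0,0]},{"travel": [0,0,0],"turn": [0,0,0]}]'

```text
time: 19.55
position: [0.4812, -0.3333, 0.0463]
tool_rot: [2.22, 2.221, 0.001]
ft_force: [2.0, -1.0, 1.0]
grip_width: 0.624
grip_force: 38.0
```

step_arm --commands '[{"travel": [0,0,-0.008],"turn": [0,0,0]},{"travel": [0,0,-0.02],"turn": [0,0,0]},{"travel": [0,0,-0.035],"turn": [0,0,0]},{"travel": [0,0,-0.05],"turn": [0,0,0]},{"travel": [0,0,-0.065],"turn": [0,0,0]}]'

```text
time: 20.05
position: [0.4809, -0.3334, 0.1129]
tool_rot: [2.22, 2.221, -0.0]
ft_force: [-0.6, -0.9, -2.3]
grip_width: 0.62
grip_force: 38.0
```

step_arm --commands '[{"travel": [0,0,-0.007],"turn": [0,0,0]},{"travel": [0,0,-0.009],"turn": [0,0,0]},{"travel": [0,0,-0.009],"turn": [0,0,0]},{"travel": [0,0,-0.009],"turn": [0,0,0]},{"travel": [0,0,-0.009],"turn": [0,0,0]}]'

```text
time: 20.55
position: [0.4802, -0.3329, 0.1192]
tool_rot: [-2.22, -2.221, 0.0]
ft_force: [-0.5, 0.4, -2.1]
grip_width: 0.621
grip_force: 38.0
```

step_arm --commands '[{"travel": [0,0,0],"turn": [0,0,0]},{"travel": [0,0,0],"turn": [0,0,0]},{"travel": [0,0,0],"turn": [0,0,0]},{"travel": [0,0,0],"turn": [0,0,0]}]'

```text
time: 20.95
position: [0.4807, -0.3332, 0.12]
tool_rot: [-2.221, -2.222, 0.0]
ft_force: [-0.6, -0.3, -2.0]
grip_width: 0.62
grip_force: 38.0
```

step_arm --commands '[{"travel": [0,0,0],"turn": [0,0,0]},{"travel": [0,0,0],"turn": [0,0,0]}]'

```text
time: 21.15
position: [0.4807, -0.3332, 0.1201]
tool_rot: [2.221, 2.222, -0.0]
ft_force: [-0.1, -0.6, -1.4]
grip_width: 0.625
grip_force: 38.0
```

Right pot is about 2 N, so the left is heavier. Set the right pot down.

step_arm --commands '[{"travel": [0,0,0.01],"turn": [0,0,0]},{"travel": [0,0,0.03],"turn": [0,0,0]},{"travel": [0,0,0.05],"turn": [0,0,0]},{"travel": [0,0,0.065],"turn": [0,0,0]},{"travel": [0,0,0.07],"turn": [0,0,0]}]'

```text
time: 21.65
position: [0.4794, -0.3324, 0.0476]
tool_rot: [-2.219, -2.219, 0.001]
ft_force: [-0.2, -0.4, -2.3]
grip_width: 0.626
grip_force: 38.0
```

step_arm --commands '[{"travel": [0,0,0.002],"turn": [0,0,0]},{"travel": [0,0,0.003],"turn": [0,0,0]},{"travel": [0,0,0.0035],"turn": [0,0,0]},{"travel": [0,0,0.004],"turn": [0,0,0]},{"travel": [0,0,0.004],"turn": [0,0,0]}]'

```text
time: 22.15
position: [0.481, -0.3334, 0.0466]
tool_rot: [2.22, 2.221, -0.0]
ft_force: [-0.1, -0.3, -2.4]
grip_width: 0.624
grip_force: 38.0
```

step_arm --commands '[{"travel": [0,0,0.0005],"turn": [0,0,0]},{"travel": [0,0,0.0005],"turn": [0,0,0]},{"travel": [0,0,0.0005],"turn": [0,0,0]}]'

```text
time: 22.45
position: [0.481, -0.3335, 0.0463]
tool_rot: [2.221, 2.221, -0.0]
ft_force: [-1.1, 0.3, 3.6]
grip_width: 0.625
grip_force: 38.0
```

step_arm --commands '[{"travel": [0,0,0],"turn": [0,0,0]},{"travel": [0,0,0],"turn": [0,0,0]},{"travel": [0,0,0],"turn": [0,0,0]},{"travel": [0,0,0],"turn": [0,0,0]},{"travel": [0,0,0],"turn": [0,0,0]}]' --gripper 1

```text
time: 22.95
position: [0.4807, -0.3332, 0.0454]
tool_rot: [-2.221, -2.222, 0.0]
ft_force: [0.1, 0.3, -0.4]
grip_width: 0.959
grip_force: 0.0
```

step_arm --commands '[{"travel": [0,0,-0.01],"turn": [0,0,0]},{"travel": [0,0,-0.03],"turn": [0,0,0]},{"travel": [0,0,-0.06],"turn": [0,0,0]},{"travel": [0,0,-0.1],"turn": [0,0,0]},{"travel": [0,0,-0.13],"turn": [0,0,0]}]'

```text
time: 23.45
position: [0.4814, -0.3334, 0.1787]
tool_rot: [2.219, 2.22, 0.001]
ft_force: [-0.5, -1.1, -0.9]
grip_width: 1.001
grip_force: 0.0
```

step_arm --commands '[{"travel": [0.035,0.004,0],"turn": [0,0,0]},{"travel": [0.075,0.009,0],"turn": [0,0,0]},{"travel": [0.115,0.014,0],"turn": [0,0,0]},{"travel": [0.14,0.018,0],"turn": [0,0,0]},{"travel": [0.155,0.019,0],"turn": [0,0,0]}]'

```text
time: 23.95
position: [0.5004, -0.1754, 0.1766]
tool_rot: [2.216, 2.225, 0.001]
ft_force: [-0.2, -0.6, 0.2]
grip_width: 1.001
grip_force: 0.0
```

step_arm --commands '[{"travel": [0,0,0],"turn": [0,0,0]},{"travel": [0,0,0],"turn": [0,0,0]},{"travel": [0,0,0],"turn": [0,0,0]}]'

```text
time: 24.25
position: [0.4993, -0.1804, 0.1755]
tool_rot: [2.224, 2.218, -0.001]
ft_force: [0.7, -0.5, -0.6]
grip_width: 0.998
grip_force: 0.0
```

```bash
python3 -c "
from h import *
go(.5,-.178,.0455,90)
T=ctrl.get_image('side')
for b,r in(((343,185,376,220),'359.81 202.79'),((357,160,378,178),'367.92 167.44')): print(blobs(T,b,lambda c:c.mean(2)<75)[0][0][:2],'start',r)"
```

```text
t 24.25 pos [ 0.4993 -0.1804  0.1755] yaw 89.85 F [ 0.68 -0.55 -0.65] grip 0.998 0.0
travel [0.0025 0.0008 0.13  ] turn [-0.01  0.04 -0.15]
(297.1, array([360.87, 202.8 ])) start 359.81 202.79
(271.6, array([368.23, 167.51])) start 367.92 167.44
```

step_arm --commands '[{"travel": [0.001,0,0.02],"turn": [0,0,0]},{"travel": [0.001,0,0.05],"turn": [0,0,0]},{"travel": [0.001,0,0.085],"turn": [0,0,0]},{"travel": [0.001,0,0.115],"turn": [0,0,0]},{"travel": [0.001,0,0.13],"turn": [0,0,0]}]'

```text
time: 24.8
position: [0.4976, -0.178, 0.0427]
tool_rot: [-2.221, -2.217, 0.003]
ft_force: [0.2, -0.1, -0.4]
grip_width: 0.995
grip_force: 0.0
```

step_arm --commands '[{"travel": [0,0,0],"turn": [0,0,0]},{"travel": [0,0,0],"turn": [0,0,0]},{"travel": [0,0,0],"turn": [0,0,0]}]'

```text
time: 25.1
position: [0.5011, -0.1779, 0.0472]
tool_rot: [2.22, 2.219, 0.002]
ft_force: [-0.3, -0.1, -0.4]
grip_width: 1.001
grip_force: 0.0
```

step_arm --commands '[{"travel": [0,0,0],"turn": [0,0,0]},{"travel": [0,0,0],"turn": [0,0,0]},{"travel": [0,0,0],"turn": [0,0,0]},{"travel": [0,0,0],"turn": [0,0,0]},{"travel": [0,0,0],"turn": [0,0,0]}]' --gripper 0.4 --force 40

```text
time: 25.6
position: [0.4999, -0.1772, 0.0457]
tool_rot: [2.221, 2.221, 0.0]
ft_force: [5.4, -0.2, 0.2]
grip_width: 0.631
grip_force: 3.0
```

step_arm --commands '[{"travel": [0,0,0],"turn": [0,0,0]},{"travel": [0,0,0],"turn": [0,0,0]},{"travel": [0,0,0],"turn": [0,0,0]}]'

```text
time: 25.9
position: [0.5, -0.1773, 0.0457]
tool_rot: [2.221, 2.221, 0.0]
ft_force: [1.1, -0.6, -0.3]
grip_width: 0.621
grip_force: 40.0
```

step_arm --commands '[{"travel": [0,0,-0.01],"turn": [0,0,0]},{"travel": [0,0,-0.035],"turn": [0,0,0]},{"travel": [0,0,-0.07],"turn": [0,0,0]},{"travel": [0,0,-0.105],"turn": [0,0,0]},{"travel": [0,0,-0.14],"turn": [0,0,0]}]'

```text
time: 26.4
position: [0.4982, -0.1767, 0.186]
tool_rot: [-2.219, -2.22, 0.002]
ft_force: [0.9, -0.9, -6.6]
grip_width: 0.619
grip_force: 40.0
```

step_arm --commands '[{"travel": [0.01,0,-0.01],"turn": [0,0,0]},{"travel": [0.035,0.002,-0.01],"turn": [0,0,0]},{"travel": [0.065,0.004,-0.01],"turn": [0,0,0]},{"travel": [0.1,0.006,-0.01],"turn": [0,0,0]},{"travel": [0.135,0.008,-0.01],"turn": [0,0,0]}]'

```text
time: 26.9
position: [0.5058, -0.0401, 0.1936]
tool_rot: [-2.219, -2.219, 0.003]
ft_force: [1.0, 0.4, -5.9]
grip_width: 0.618
grip_force: 40.0
```

step_arm --commands '[{"travel": [0.035,0.002,0],"turn": [0,0,0]},{"travel": [0.07,0.004,0],"turn": [0,0,0]},{"travel": [0.105,0.006,0],"turn": [0,0,0]},{"travel": [0.14,0.008,0],"turn": [0,0,0]},{"travel": [0.175,0.01,0],"turn": [0,0,0]}]'

```text
time: 27.4
position: [0.5156, 0.1346, 0.1936]
tool_rot: [-2.219, -2.221, 0.005]
ft_force: [0.7, 0.6, -6.0]
grip_width: 0.625
grip_force: 40.0
```

step_arm --commands '[{"travel": [0.03,0.002,0],"turn": [0,0,0]},{"travel": [0.06,0.004,0],"turn": [0,0,0]},{"travel": [0.085,0.005,0],"turn": [0,0,0]},{"travel": [0.102,0.007,0],"turn": [0,0,0]},{"travel": [0.112,0.007,0],"turn": [0,0,0]}]'

```text
time: 27.9
position: [0.5224, 0.247, 0.1937]
tool_rot: [-2.216, -2.223, 0.004]
ft_force: [-0.1, 0.4, -5.3]
grip_width: 0.621
grip_force: 40.0
```

step_arm --commands '[{"travel": [0,0,0.005],"turn": [0,0,0]},{"travel": [0,0,0.015],"turn": [0,0,0]},{"travel": [0,0,0.025],"turn": [0,0,0]},{"travel": [0,0,0.03],"turn": [0,0,0]},{"travel": [0,0,0.03],"turn": [0,0,0]}]'

```text
time: 28.4
position: [0.524, 0.2433, 0.164]
tool_rot: [-2.222, -2.22, 0.004]
ft_force: [-0.2, 0.4, -5.8]
grip_width: 0.618
grip_force: 40.0
```

step_arm --commands '[{"travel": [0,0,0],"turn": [0,0,0]},{"travel": [0,0,0],"turn": [0,0,0]},{"travel": [0,0,0],"turn": [0,0,0]},{"travel": [0,0,0],"turn": [0,0,0]}]'

```text
time: 28.8
position: [0.5248, 0.2449, 0.1659]
tool_rot: [2.221, 2.221, 0.001]
ft_force: [-0.5, -0.4, -6.2]
grip_width: 0.621
grip_force: 40.0
```

```bash
python3 -c "
from h import *
go(.525,.2445,.16,90)
cv2.imwrite('pics/f.png',ctrl.get_image('side')[:,:,::-1])"
```

```text
t 28.8 pos [0.5248 0.2449 0.1659] yaw 90.02 F [-0.45 -0.39 -6.18] grip 0.621 40.0
travel [-0.0004  0.0002  0.0059] turn [ 0.04 -0.01  0.02]
```

View pics/f.png

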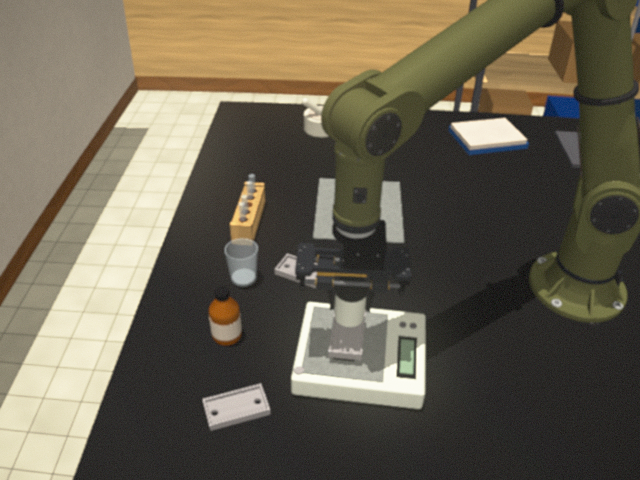

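The side view shows the pot held upright over the seated tray at about (348,305), with the tray at (346,345). The bystanders have not moved. Lower slightly, settle and hand in.

step_arm --commands '[{"travel": [0,0,0.002],"turn": [0,0,0]},{"travel": [0,0,0.005],"turn": [0,0,0]},{"travel": [0,0,0.008],"turn": [0,0,0]},{"travel": [0,0,0.008],"turn": [0,0,0]},{"travel": [0,0,0.008],"turn": [0,0,0]}]'

```text
time: 29.35
position: [0.5244, 0.2448, 0.1573]
tool_rot: [-2.221, -2.222, 0.001]
ft_force: [-0.7, -0.3, -6.1]
grip_width: 0.621
grip_force: 40.0
```

step_arm --commands '[{"travel": [0,0,0],"turn": [0,0,0]},{"travel": [0,0,0],"turn": [0,0,0]},{"travel": [0,0,0],"turn": [0,0,0]},{"travel": [0,0,0],"turn": [0,0,0]},{"travel": [0,0,0],"turn": [0,0,0]}]'

```text
time: 29.85
position: [0.5246, 0.2448, 0.1575]
tool_rot: [2.221, 2.222, -0.0]
ft_force: [0.1, -0.3, -6.2]
grip_width: 0.624
grip_force: 40.0
```

step_arm --commands '[{"travel": [0,0,0],"turn": [0,0,0]},{"travel": [0,0,0],"turn": [0,0,0]},{"travel": [0,0,0],"turn": [0,0,0]},{"travel": [0,0,0],"turn": [0,0,0]},{"travel": [0,0,0],"turn": [0,0,0]}]'

```text
time: 30.35
position: [0.5246, 0.2448, 0.1575]
tool_rot: [2.221, 2.222, -0.0]
ft_force: [0.3, 0.1, -6.4]
grip_width: 0.623
grip_force: 40.0
```

```bash
python3 -c "
from h import *
go(.525,.2445,.158,90)
print(ctrl.close_job())"
```

```text
t 30.35 pos [0.5246 0.2448 0.1575] yaw 90.01 F [ 0.26  0.11 -6.36] grip 0.623 40.0
travel [-0.0003  0.0004 -0.0005] turn [-0.    0.    0.01]
the job is handed in; nothing more can be done
None
```

Job handed in at 30 s: the tray is seated on both pegs, and the heavier left pot (about 6 N, against about 2 N for the right) is held still and upright about 3 cm above the tray's middle; the right pot is back standing on the mat.

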